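Refit the collar and press-to-run knob of a hobby tool's speed control

TASK

The speed control box on the craft bench has lost its brass collar and its black pointer knob: slide the collar over the round spigot until it sits fully down on the box, then turn the knob so that its bore matches the flat of the D-shaft and push it on, fully home. Then press the knob down so that the sprung spindle goes right in, and finish while still holding it pressed. Leave the spring clamp, bone folder and glue jar where they are.

Things in the scene. Friction and masses are not known exactly. Their poses are not given: they have to be found in the camera images.
- control_box: Fixed light-grey box, 150 (x) x 120 (y) x 45 mm high, standing on the cutting mat, black dial marks on its flat top, two round black sockets on its +x side, a green lamp near the -x edge. Origin: centre of its underside (3 mm above the table, on the mat), z up. Upright from the middle of its top stand the aluminium spigot and, out of that, the steel spindle with the D-shaft.
- spigot_base (a point): Point on the top face of the control box, on the common axis of spigot and spindle; axes as control_box, z up. The fixed round spigot rises from here: 24 mm diameter, 22 mm high, rim chamfered 1.5 mm.
- shaft_seat (a point): On the spindle's axis, on the top face of its round shoulder (18 mm diameter), 28 mm above spigot_base when out; moves down with the spindle. The D-shaft stands on this face: 12 mm diameter, 16 mm tall, tip chamfered 1.5 mm; its one flat, 3 mm off the axis, faces this frame's +x (= control_box +x). The spindle does not turn.
- spindle (a joint): How far the sprung spindle is pressed down, m: 0 out, 0.005 fully in (hard stop). A spring pushes it out: about 4 N to start it, 9 N fully in.
- knob: Loose black plastic pointer knob, about 60 g, standing bore down on the mat. From above: a bar 46 (x) x 26 (y) mm, 36 mm high, with a pointed nose at its +x end (tip 36 mm from the origin) and a white line on top running to the nose. Its two long sides are flat, 26 mm apart, for gripping. Origin: on the bore's axis at the underside, z up, +x to the nose.
- knob_bore (a point): The bore's mouth: same point and axes as knob. The bore runs up from the underside: 13.5 mm diameter, 18 mm deep, 1 mm chamfer, with a key flat 3.7 mm off the axis on the +x (nose) side: it goes on only with the nose pointing the way the shaft's flat faces. Home, the underside rests on the shoulder (this point at shaft_seat).
- collar: Loose plain brass collar (short tube), about 70 g: 36 mm outside, 26 mm inside diameter, 22 mm high, standing on end on the mat. Origin: centre of its underside, z up along its axis. Home, it rests on the box top around the spigot, its top level with the spigot's.
- spring_clamp: Bystander: loose steel spring clamp with orange grips, about 115 x 60 x 16 mm, lying on the mat. Origin: on the mat under its pivot.
- bone_folder: Bystander: loose off-white flat folding tool, 132 x 22 x 5 mm, lying on the mat. Origin: centre of its underside.
- glue_jar: Bystander: loose small jar with red cap, 44 mm diameter, 55 mm high, standing on the mat on the robot's side of the box. Origin: centre of its underside.
Things that resemble listed ones, but are neither listed nor needed, are in the scene too. Of the things like the knob, leave any that is green or orange; of the rest the larger one is meant.

How it is judged (in metres and radians):
On the way, in this order (a step that is already met when the one before it is completed fails the run):
1. the collar sits fully down over the spigot (z of collar in the frame of spigot_base below 0.0025 m and horizontal distance between collar and spigot_base below 0.004 m and angle between collar's own z axis and vertical below 0.1 rad), for 0.2 s.
2. the knob is fully home on the D-shaft (z of knob in the frame of shaft_seat between -0.003 and 0.0025 m and horizontal distance between knob and shaft_seat below 0.003 m and angle between knob's own z axis and vertical below 0.1 rad and angle between the x axis of knob and the x axis of shaft_seat, either way round below 0.25 rad), for 0.1 s.
At the end, for the whole second after the job is handed in: Collar down on the box (2.5 mm in height, 4 mm off-centre, 0.1 rad tilt); knob home on the D-shaft (2.5 mm from the shoulder, 3 mm off-centre, 0.25 rad turn, 0.1 rad tilt); spindle pressed in over 3.5 of its 5 mm, fingers still on the knob (over 1 N) (all of step 1 and all of step 2 and value of joint spindle above 0.0035 m and contact force between the fingers and knob above 1 N); the arm keeps its last pose, push and grip.
It fails at once if the spring clamp is disturbed (moved more than 30 mm) (distance of spring_clamp from where it was at the start of the episode above 0.03 m).
It fails at once if the bone folder is disturbed (moved more than 30 mm) (distance of bone_folder from where it was at the start of the episode above 0.03 m).
It fails at once if the glue jar is disturbed (moved more than 30 mm) (distance of glue_jar from where it was at the start of the episode above 0.03 m).
It also fails if it takes over 62 s, if anything falls off the work surface, if the arm or the gripper's body presses on something with over 40 N, if the wrist force passes 120 N, or if a joint passes its speed limit or range.

ROBOT

A 6-joint arm with a two-finger parallel gripper is mounted at the origin on the work surface. World frame = base frame: x ahead of the robot, y to its left, z up, the work surface at z = 0. Lengths are in mm, angles in degrees, forces in N, time in s.
With the tool pointing down it reaches from about 350 to 850 mm from the base axis. Payload 8.1 kg.
Tool frame: the origin (TCP) lies between the finger pads; the fingertips stand 22 mm ahead of it and the grasp point (between the pads) lies 3 mm ahead of it; z points along the fingers, y is the line along which they close (so a half turn about z gives the same grasp; the last joint's range is limited). The gripper opens to 85 mm and grips with 20 to 120 N. Pads are 22 mm wide; open, the fingers measure 114 mm over their backs; the gripper's body (76 mm by 85 mm) begins 54 mm behind the grasp point. The pads swing forward as they close: fully open they stand 13 mm farther back than shut.
Start: joints at [-70.783, 7.471, 85.268, -0, 87.261, -4.893], TCP at [245.114, -547.653, 229.092] pointing down, gripper open.
Joint ranges: [-169.43, 169.43], [-51.17, 129.36], [1.28, 143.12], [-76.62, 256.62], [0, 156.53], [-152.29, 152.29]. Speed limits (degrees/s): [136.94, 136.94, 159.86, 180, 180, 180].

INTERFACE

Orientations are given as [roll, pitch, yaw] about the fixed x, y, z axes, in that order (R = Rz(yaw) Ry(pitch) Rx(roll)).
In Python, from bench import sense, snapshot, calibration, hand_in gives the robot as it stands.
- The arm moves only by the shell command python3 -m crank 'ROWS' [FORCE]. ROWS is JSON, a list of rows, each a list of 5 numbers: the shift along the tool's x, y, z in cm, then the turn about the tool's z in rad, then the finger opening in cm, from 0 to 8.54. A call has 1 to 20 rows; each row is the pose to reach, as a shift and turn from the pose commanded when the call began, along the tool's axes at that moment; what a row does not reach only later rows make up. A row lasts 1/10 s, in which the tool goes at most 50 mm and 8.59 degrees, less where a joint would pass 70% of its speed; a pose out of reach is approached as far as the arm can. A call with a gripper value outside its range is refused whole. The fingers move at their own pace and stop on an object; FORCE is the grip in N (left out, the last holds). Time passes only in rows, so rows that repeat a pose let the fingers close. It gives the time, the measured TCP pose, the force, the opening and the grip force at its end, in the units of the state.
- sense(): the state, without advancing time (a new reading comes with each control period).
- snapshot(name): name is "side" or "top" or "wrist"; returns (picture, depth): 384x512x3 uint8, red, green, blue; 384x512 float32, mm along the optical axis (not along the pixel's ray), 0 where there is no reading.
- calibration(name): a dict with "fovy" (degrees; the focal length in pixels is half the picture's height over the tangent of half this angle, whatever the lens; pixels are square), "cx", "cy" (the principal point, pixels), "rvec" (rotation vector, rad) and "tvec" (3), from world to camera coordinates, as OpenCV has them; the wrist camera has in their place "tool_from_camera" (4x4, takes a point from camera to tool coordinates, whose origin is the TCP and whose axes are the flange's). Camera axes: x right, y down, z forward; pixel columns grow to the right and rows downward; lengths in mm; the calibration is good to about 2 mm. A picture is of the moment at which its call begins: read the wrist's pose just before it. calibration takes no time and is no camera call.
- hand_in(): hands the job in; it is judged then, once.
The state is a dict: "time": time; "joint_pos": joint angles; "qd": joint speeds; "joint_efforts": joint torques, N m; "tool_pos": TCP position; "tcp_rot": TCP orientation; "ft_force": force on the tool from outside, world axes, zero at the start; "wrist_torque": the same for the moment, N m; "finger_gap": finger opening in mm; "grip_force": force on a finger pad.
Only numpy, scipy, OpenCV 4.12 (cv2) and the standard library are available. Lean on these libraries where they do the work, as an engineer would, in place of code of your own. Each camera call takes 0.05 s, during which the arm holds its last target. There are 200 camera calls.

## Working session

There is one attempt and no reset: what is moved stays moved. The work goes in short steps, Python scripts to look and compute and a shell command to move; the robot and the scene stay as the last step left them, time stands still between calls to the robot, and variables do not carry over. Pictures are saved under pics/ and viewed, at most 10 in all, crops included, and the job is handed in when it is done.

```bash
ls; mkdir -p pics; cat > h.py <<'E'
import numpy as np, cv2
from bench import sense, snapshot, calibration
from scipy.spatial.transform import Rotation as R
def K(c): 
    f=192/np.tan(np.radians(c['fovy'])/2); return f,c['cx'],c['cy']
def pose(name,s=None):
    c=calibration(name)
    if name=='wrist':
        s=s or sense(); T=np.eye(4); T[:3,:3]=R.from_euler('xyz',s['tcp_rot'],degrees=True).as_matrix(); T[:3,3]=s['tool_pos']
        return T@np.array(c['tool_from_camera'])
    r=R.from_rotvec(np.ravel(c['rvec'])).as_matrix(); T=np.eye(4); T[:3,:3]=r.T; T[:3,3]=-r.T@np.ravel(c['tvec']); return T
def plane(name,u,v,z,T=None):
    f,cx,cy=K(calibration(name)); T=pose(name) if T is None else T
    d=T[:3,:3]@np.array([(u-cx)/f,(v-cy)/f,1]); o=T[:3,3]; return o+d*(z-o[2])/d[2]
def cloud(name,depth,T=None):
    f,cx,cy=K(calibration(name)); T=pose(name) if T is None else T
    v,u=np.mgrid[:384,:512]; P=np.stack([(u-cx)/f*depth,(v-cy)/f*depth,depth],-1); return P@T[:3,:3].T+T[:3,3]
def save(n,im): cv2.imwrite(f'pics/{n}.png',cv2.cvtColor(im,cv2.COLOR_RGB2BGR))
E
python3 - <<'E'
from h import *
s=sense(); print(s)
for n in('top','side','wrist'):
    c=calibration(n); print(n,c)
    T=pose(n); im,d=snapshot(n); np.savez(f'{n}0.npz',im=im,d=d,T=T); save(n+'0',im); print(T.round(3), (d==0).mean())
E
```

```text
pics
{'time': 0.0, 'joint_pos': array([-7.07819941e+01,  7.51541889e+00,  8.53289699e+01, -7.79518312e-04,
        8.72617544e+01, -4.89168874e+00]), 'qd': array([ 0.0247948 ,  0.02698575,  0.01033082, -0.00976005, -0.01778546,
        0.04541474]), 'joint_efforts': array([ 2.60260102e-03, -5.69390166e+01, -5.00554526e+01,  1.80147481e-04,
        1.45498331e-02, -5.80909204e-05]), 'tool_pos': array([ 244.93728676, -547.12231232,  228.04416309]), 'tcp_rot': array([-1.79894177e+02, -8.27535344e-03,  2.41097250e+01]), 'ft_force': array([-0.0938872 ,  0.98930612,  0.00836636]), 'wrist_torque': array([ 0.04181187, -0.00192178, -0.01433315]), 'grip_force': 0.0, 'finger_gap': 85.31670573484512}
top {'fovy': 51.485102005431116, 'cx': 258.4300840736966, 'cy': 184.11374415033904, 'rvec': array([ 2.14770259, -2.1354716 ,  0.1618296 ]), 'tvec': array([-129.49088884,  566.76294661, 1055.46989377])}
[[ 6.000000e-03 -9.880000e-01  1.520000e-01  4.008810e+02]
 [-1.000000e+00 -6.000000e-03  2.000000e-03 -1.282690e+02]
 [-1.000000e-03 -1.520000e-01 -9.880000e-01  1.129091e+03]
 [ 0.000000e+00  0.0000
[... 486 characters left out ...]
739583335
wrist {'fovy': 61.076892662196194, 'cx': 251.78205269794756, 'cy': 195.11197871537757, 'tool_from_camera': array([[ 1.51884792e-05, -9.50704720e-01, -3.10097622e-01,
         7.93731196e+01],
       [ 9.99999889e-01,  1.60672688e-04, -4.43614512e-04,
         9.09072987e-01],
       [ 4.71570628e-04, -3.10097581e-01,  9.50704616e-01,
        -1.43398209e+02],
       [ 0.00000000e+00,  0.00000000e+00,  0.00000000e+00,
         1.00000000e+00]])}
[[ 4.08000e-01 -8.68000e-01 -2.84000e-01  3.17848e+02]
 [-9.13000e-01 -3.89000e-01 -1.25000e-01 -5.15818e+02]
 [-2.00000e-03  3.10000e-01 -9.51000e-01  3.71543e+02]
 [ 0.00000e+00  0.00000e+00  0.00000e+00  1.00000e+00]] 0.004175821940104167
```

View pics/top0.png

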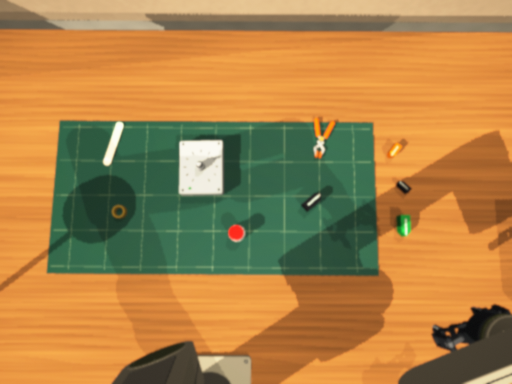

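View pics/side0.png

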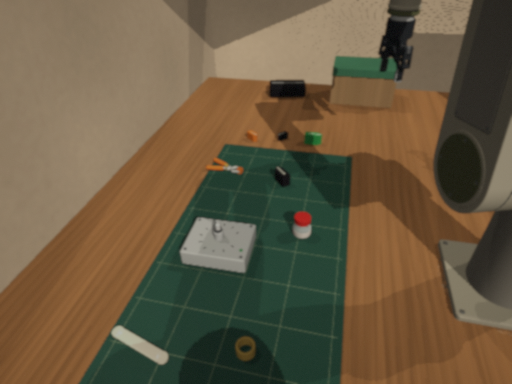

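The top view shows:
- Collar at (119,212).
- Box at (201,167), with the spigot near (203,165).
- Knob-like things: black on the mat at (312,201), small black at (403,186), orange at (397,148), green at (404,225).
- Glue jar at (236,233), clamp at (320,140), folder at (113,144).

The larger non-coloured knob is the one on the mat at (312,201). I'll check it in a close crop and measure.

```bash
python3 - <<'E'
from h import *
a={n:np.load(n+'0.npz') for n in('top','side')}
im=a['top']['im']; A=cv2.resize(im[165:235,290:425],None,fx=5,fy=5,interpolation=3)
B=cv2.resize(a['side']['im'][120:195,235:335],None,fx=3,fy=3,interpolation=3)
C=np.zeros((600,700,3),np.uint8); C[:350,:675]=A; C[360:585,:300]=B
D=cv2.resize(a['side']['im'][205:280,170:270],None,fx=3,fy=3,interpolation=3); C[360:585,320:620]=D
save('crop1',C)
for n in a:
    P=cloud(n,a[n]['d'],a[n]['T']); im=a[n]['im']; hsv=cv2.cvtColor(im,cv2.COLOR_RGB2HSV)
    def rep(nm,roi,zlo,zhi):
        u0,u1,v0,v1=roi; Q=P[v0:v1,u0:u1].reshape(-1,3); Q=Q[(Q[:,2]>zlo)&(Q[:,2]<zhi)]
        if len(Q)<3: print(n,nm,len(Q));return
        (c,wh,an)=cv2.minAreaRect(Q[:,:2].astype(np.float32)); print(n,nm,len(Q),Q.mean(0).round(1),'rect',np.round(c,1),np.round(wh,1),round(an,1),'zmax',np.percentile(Q[:,2],[5,50,95]).round(1))
    if n=='top':
        rep('knob',(295,335,185,215),25,60);rep('small',(393,413,175,197),8,60);rep('collar',(105,133,198,226),12,60);rep('box',(170,232,130,205),42,56);rep('spig',(170,232,130,205),62,120);rep('shaft',(170,232,130,205),78,120);rep('jar',(222,250,220,246),40,80);rep('mat',(240,290,150,180),-20,20)
    else:
        rep('knob',(265,300,160,192),25,60);rep('collar',(225,265,330,368),15,60);rep('box',(175,262,210,275),42,56);rep('spig',(175,262,205,275),62,120);rep('shaft',(175,262,205,275),78,120);rep('jar',(285,320,205,240),40,80);rep('mat',(250,280,290,320),-20,20)
E
```

```text
top knob 185 [ 521.2 -272.9   38.2] rect [ 522.8 -274.9] [25.7 56.2] 41.2 zmax [34.2 38.3 41.9]
top small 101 [ 565.1 -534.5   21.4] rect [ 566.8 -535.1] [38.2 19. ] 43.4 zmax [10.6 22.7 26.5]
top collar 94 [491.2 262.4  22.5] rect [491.5 262.9] [35.2 34. ] 77.4 zmax [12.9 23.9 28.3]
top box 2218 [613.4  33.5  47.7] rect [614.2  34.3] [149.7 119.4] 1.2 zmax [44.2 47.7 51.1]
top spig 61 [612.9  32.3  76.6] rect [614.8  33.6] [22.1 21.1] 45.4 zmax [66.6 75.3 92.7]
top shaft 18 [612.2  33.1  87.8] rect [611.9  33.8] [10.1  8.9] 87.4 zmax [78.3 90.  93.3]
top jar 176 [433.6 -66.5  57.5] rect [432.9 -67. ] [37.3 37.4] 0.6 zmax [53.7 57.8 60.8]
top mat 1497 [ 631.1 -143.4    2.6] rect [ 631.4 -143.5] [ 86.6 142.2] 0.4 zmax [-1.   2.6  6.1]
side knob 157 [ 518.8 -266.5   36.8] rect [ 520.9 -273. ] [27.5 56.1] 39.9 zmax [26.9 39.2 41.6]
side collar 229 [489.5 266.5  23.3] rect [489.9 265.5] [34.6 34.5] 63.9 zmax [16.5 24.7 27.1]
side box 2330 [610.1  43.6  48.7] rect [612.7  35.6] [149.2 122.9] 0.5 zmax [46.2 48.8 50.6]
side spig 108 [611.6  39.9  76. ] rect [612.   38.2] [22.8 18.8] 35.1 zmax [63.3 74.4 92.8]
side shaft 35 [611.5  38.1  87.1] rect [610.8  37.6] [ 9.9 11.1] 62.8 zmax [78.6 87.4 93.7]
side jar 217 [432.1 -59.3  55.8] rect [432.5 -64.1] [36.9 38.5] 8.3 zmax [44.3 58.3 60.5]
side mat 894 [478.2 159.2   3.9] rect [478.7 158.9] [62.  73.3] 11.8 zmax [2.  4.  5.8]
```

View pics/crop1.png

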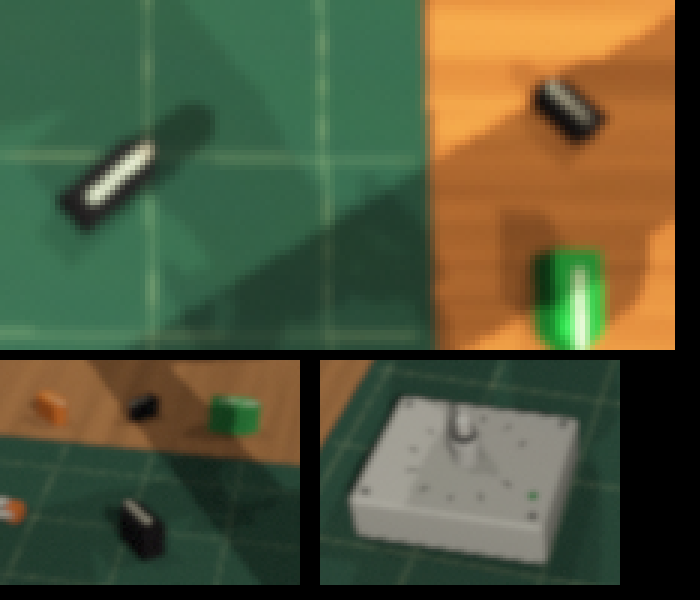

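The crop confirms it: the black knob on the mat at (312,201) is the larger one. Its white line runs to the upper right, so the nose yaw is about -49°. The lamp is on world -x, so box +x is roughly world +x. I'll move above the collar.

```bash
cat >> h.py <<'E'
def delta(x,y,z,yaw):
    s=sense(); T=R.from_euler('xyz',s['tcp_rot'],degrees=True)
    d=T.inv().apply(np.array([x,y,z])-s['tool_pos'])/10; t=-np.radians((yaw-s['tcp_rot'][2]+180)%360-180)
    print('t',round(s['time'],2),'at',s['tool_pos'].round(1),s['tcp_rot'].round(2),'rows',d.round(3),'turn',round(t,4))
E
python3 -m crank '[[55.6,-64.1,5,0.4,8.5],[55.6,-64.1,5,0.4,8.5],[55.6,-64.1,5,0.4,8.5],[55.6,-64.1,5,0.4,8.5],[55.6,-64.1,5,0.4,8.5],[55.6,-64.1,5,0.4,8.5],[55.6,-64.1,5,0.4,8.5],[55.6,-64.1,5,0.4,8.5],[55.6,-64.1,5,0.4,8.5],[55.6,-64.1,5,0.4,8.5],[55.6,-64.1,5,0.4,8.5],[55.6,-64.1,5,0.4,8.5],[55.6,-64.1,5,0.4,8.5],[55.6,-64.1,5,0.4,8.5],[55.6,-64.1,5,0.4,8.5],[55.6,-64.1,5,0.4,8.5],[55.6,-64.1,5,0.4,8.5],[55.6,-64.1,5,0.4,8.5],[55.6,-64.1,5,0.4,8.5],[55.6,-64.1,5,0.4,8.5]]'
python3 -c "
from h import *
delta(490.5,264.5,125,1)"
```

```text
time: 2.15
tool_pos: [490.5, 263.8, 178.9]
tcp_rot: [180.0, 0.0, 1.2]
ft_force: [-0.5, -0.7, 0.6]
finger_gap: 85.3
grip_force: 0.0
t 2.15 at [490.5 263.8 178.9] [1.7997e+02 3.0000e-02 1.1800e+00] rows [ 2.00e-03 -7.10e-02  5.39e+00] turn 0.0031
```

```bash
python3 -m crank '[[0,0,5.4,0,8.5],[0,0,5.4,0,8.5],[0,0,5.4,0,8.5],[0,0,5.4,0,8.5]]'
python3 - <<'E'
from h import *
s=sense(); T=pose('wrist',s); im,d=snapshot('wrist'); np.savez('col.npz',im=im,d=d,T=T); save('col',im)
P=cloud('wrist',d,T)
m=(P[...,2]>21)&(P[...,2]<30)&(np.hypot(P[...,0]-490,P[...,1]-264)<40)
Q=P[m]; (c,r)=cv2.minEnclosingCircle(Q[:,:2].astype(np.float32)); print(len(Q),np.median(Q[:,2]),Q.mean(0),c,r)
hsv=cv2.cvtColor(im,cv2.COLOR_RGB2HSV); print(hsv[m].mean(0))
E
```

```text
time: 2.55
tool_pos: [491.7, 264.2, 127.2]
tcp_rot: [-180.0, -0.1, 1.1]
ft_force: [-0.3, 0.3, 0.4]
finger_gap: 85.4
grip_force: 0.0
733 23.533058685343946 [492.61166895 263.33252292  23.46571616] (492.0757141113281, 263.2843933105469) 17.818984985351562
[ 21.80763984 161.78171896 198.32196453]
```

View pics/col.png

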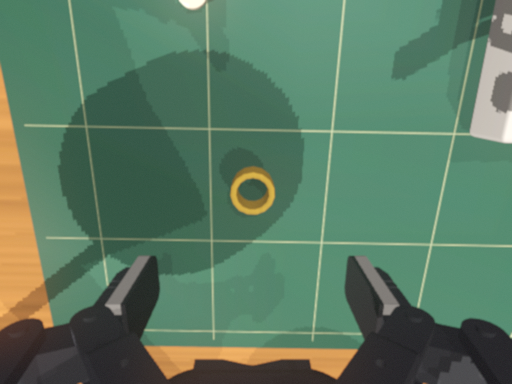

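The wrist view shows the collar at (252,191), midway between the fingers. I'll descend and grip it.

```bash
python3 -m crank '[[0.03,0.08,5,0,8.5],[0.03,0.08,9,0,8.5],[0.03,0.08,9.9,0,8.5],[0.03,0.08,9.9,0,8.5],[0.03,0.08,9.9,0,8.5],[0.03,0.08,9.9,0,3],[0.03,0.08,9.9,0,3],[0.03,0.08,9.9,0,3],[0.03,0.08,9.9,0,3],[0.03,0.08,9.9,0,3],[0.03,0.08,9.9,0,3],[0.03,0.08,9.9,0,3],[0.03,0.08,9.9,0,3]]' 40
```

```text
time: 3.9
tool_pos: [491.0, 263.7, 26.0]
tcp_rot: [180.0, 0.0, 1.2]
ft_force: [0.2, 0.4, 0.2]
finger_gap: 30.3
grip_force: 0.0
```

```bash
python3 - <<'E'
from h import *
s=sense(); print(s['finger_gap'],s['grip_force'],s['tool_pos']); im,d=snapshot('wrist'); save('c2',im)
im2,_=snapshot('side'); save('c2s',im2)
C=np.zeros((600,512,3),np.uint8); C[:384]=im; C[384:]=cv2.resize(im2[270:384,150:400],(512,234))[:216]; save('c2b',C)
E
```

```text
30.271648881074135 0.0 [490.9788098  263.70893233  25.96427267]
```

View pics/c2b.png

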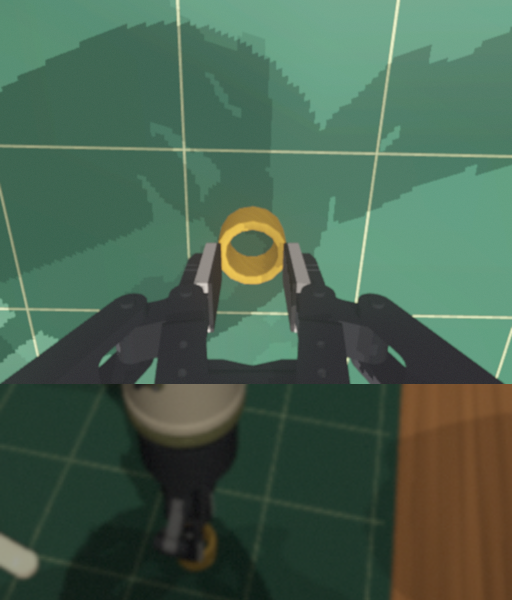

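The fingers closed just behind the collar (-x side), which now sits at (252,250). I'll measure where it is.

```bash
python3 - <<'E'
from h import *
s=sense(); T=pose('wrist',s); im,d=snapshot('wrist'); P=cloud('wrist',d,T); hsv=cv2.cvtColor(im,cv2.COLOR_RGB2HSV)
m=(abs(hsv[...,0].astype(int)-22)<6)&(hsv[...,1]>120)&(hsv[...,2]>120)&(P[...,2]>22)&(P[...,2]<29)
Q=P[m]; print(len(Q),Q.mean(0),cv2.minEnclosingCircle(Q[:,:2].astype(np.float32)),s['tool_pos'])
# finger pad points: in tool frame
t=(P-s['tool_pos'])@R.from_euler('xyz',s['tcp_rot'],degrees=True).as_matrix()
for u,v in((207,245),(210,250),(214,247),(292,247),(298,250),(212,290),(292,290),(212,320),(295,320)): print(u,v,t[v,u].round(1),im[v,u])
E
```

```text
1533 [493.3667579  263.1386605   23.57128161] ((492.4645690917969, 262.9732971191406), 18.06221580505371) [491.06838967 263.75512069  26.04398773]
207 245 [ 11.  -20.   -7.2] [148 142 136]
210 250 [ 10.7 -18.1 -11.6] [148 142 137]
214 247 [ 11.  -16.5  -9.3] [145 139 133]
292 247 [11.1 19.1 -9.4] [148 143 137]
298 250 [ 11.4  21.4 -13. ] [147 142 137]
212 290 [  7.6 -14.2 -37.8] [64 61 54]
292 290 [  8.4  15.8 -38.9] [56 56 51]
212 320 [ -4.9 -14.5 -39.2] [76 74 72]
295 320 [ -3.7  17.2 -40.7] [78 79 79]
```

The depth shows the fingertips about 7 mm behind the TCP, so they closed above the collar; with the TCP at 26 mm they are around 33 mm up. The grasp height has to come from the measured tips rather than the stated 22 mm. I'll open, go lower and check.

```bash
python3 -m crank '[[0.13,0.07,0,0,6.5],[0.13,0.07,0,0,6.5],[0.13,0.07,0,0,6.5],[0.13,0.07,0.5,0,6.5],[0.13,0.07,1,0,6.5],[0.13,0.07,1.4,0,6.5],[0.13,0.07,1.4,0,6.5],[0.13,0.07,1.4,0,6.5]]'
python3 - <<'E'
from h import *
s=sense(); im,d=snapshot('wrist'); save('c3',im); P=cloud('wrist',d,pose('wrist',s))
t=(P-s['tool_pos'])@R.from_euler('xyz',s['tcp_rot'],degrees=True).as_matrix()
# finger points: columns 40..460, grey pads not mat: z_world>20 & x_tool in 5..14
m=(t[...,0]>5)&(t[...,0]<14)&(abs(t[...,1])<60)&(abs(t[...,1])>22)&(t[...,2]>-40)&(P[...,2]>8)
print(m.sum(),np.percentile(t[m][:,2],[50,90,97,100]),np.percentile(P[m][:,2],[0,3,10]),'mat z',np.median(P[:150,:,2]))
for sgn in(-1,1):
    q=t[m&(np.sign(t[...,1])==sgn)]; print(sgn,len(q),q[np.argsort(-q[:,2])[:6]].round(1).tolist())
E
```

```text
time: 4.85
tool_pos: [492.2, 263.0, 11.8]
tcp_rot: [180.0, 0.0, 1.2]
ft_force: [-1.0, -0.3, -0.6]
finger_gap: 64.8
grip_force: 0.0
2485 [-27.79613818 -15.32390461 -11.97399561  -7.25518826] [19.03375535 23.75952876 27.11631453] mat z 1.6764830120935983
-1 1243 [[5.8, -31.9, -7.3], [8.0, -32.2, -7.5], [5.6, -31.8, -7.8], [8.1, -31.9, -8.6], [9.2, -31.8, -8.7], [6.9, -31.9, -9.2]]
1 1242 [[8.8, 33.3, -8.0], [5.1, 33.1, -8.0], [6.3, 33.0, -8.1], [6.9, 33.3, -8.4], [5.9, 32.9, -8.4], [8.6, 33.2, -8.6]]
```

View pics/c3.png

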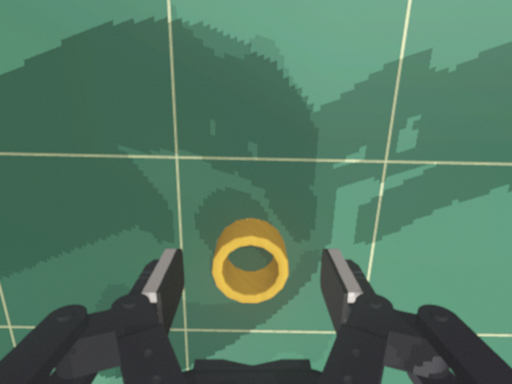

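The tips are still about 20 mm up and the collar at (250,268) is centred between the pads. I'll go 8 mm lower and grip.

```bash
python3 -m crank '[[0.03,0,0.4,0,6.5],[0.03,0,0.8,0,6.5],[0.03,0,0.8,0,6.5],[0.03,0,0.8,0,3],[0.03,0,0.8,0,3],[0.03,0,0.8,0,3],[0.03,0,0.8,0,3],[0.03,0,0.8,0,3],[0.03,0,0.8,0,3],[0.03,0,0.8,0,3]]' 40
```

```text
time: 5.9
tool_pos: [493.0, 263.2, 4.4]
tcp_rot: [-180.0, -0.0, 1.2]
ft_force: [0.2, -0.1, 4.2]
finger_gap: 33.7
grip_force: 40.2
```

Gripped at 40 N. I'll lift and move to a view 60 mm short of the spigot.

```bash
python3 -m crank '[[0,0,-4,0,3],[0,0,-8,0,3],[0,0,-12.5,0,3],[5.5,22.9,-12.5,0,3],[5.5,22.9,-12.5,0,3],[5.5,22.9,-12.5,0,3],[5.5,22.9,-12.5,0,3],[5.5,22.9,-12.5,0,3],[5.5,22.9,-12.5,0,3],[5.5,22.9,-12.5,0,3],[5.5,22.9,-12.5,0,3],[5.5,22.9,-12.5,0,3],[5.5,22.9,-12.5,0,3]]'
python3 - <<'E'
from h import *
s=sense(); im,d=snapshot('wrist'); T=pose('wrist',s); P=cloud('wrist',d,T); save('sp1',im); np.savez('sp1.npz',im=im,d=d,T=T)
Rt=R.from_euler('xyz',s['tcp_rot'],degrees=True).as_matrix(); t=(P-s['tool_pos'])@Rt
hsv=cv2.cvtColor(im,cv2.COLOR_RGB2HSV); print(s['tool_pos'],s['tcp_rot'],s['ft_force'])
m=(abs(hsv[...,0].astype(int)-22)<8)&(hsv[...,1]>110)&(t[...,2]<10)&(t[...,2]>-60)
zt=np.percentile(t[m][:,2],10); k=m&(abs(t[...,2]-zt)<4); q=t[k]
print('collar top z tool',zt,np.median(q[:,2]),len(q),'circle',cv2.minEnclosingCircle(q[:,:2].astype(np.float32)))
vv,uu=np.nonzero(k); print('px',uu.min(),uu.max(),vv.min(),vv.max())
for lo,hi in((60,100),(60,72.5),(73.5,80),(86,98)):
    k=(P[...,2]>lo)&(P[...,2]<hi)&(np.hypot(P[...,0]-613,P[...,1]-35.5)<22); q=P[k]; vv,uu=np.nonzero(k)
    if len(q)>5: print(lo,len(q),q.mean(0).round(2),cv2.minEnclosingCircle(q[:,:2].astype(np.float32)),uu.min(),uu.max(),vv.min(),vv.max())
E
```

```text
time: 7.2
tool_pos: [552.2, 36.4, 129.0]
tcp_rot: [-180.0, 0.0, 1.3]
ft_force: [-0.5, -0.1, -0.5]
finger_gap: 33.7
grip_force: 40.2
[552.20768604  36.43951154 129.01921519] [-1.79991753e+02  1.04440487e-02  1.28877918e+00] [-0.45655498 -0.06113621 -0.46373498]
collar top z tool -19.55983089526846 -18.974008354584083 2509 circle ((-0.39768508076667786, 0.6784248352050781), 18.242021560668945)
px 212 291 241 314
60 1174 [616.41  33.59  76.59] ((615.4488525390625, 33.39395523071289), 11.929561614990234) 239 277 97 136
60 436 [616.83  33.72  68.2 ] ((615.4488525390625, 33.39395523071289), 11.929561614990234) 239 277 97 136
73.5 387 [617.28  33.66  74.76] ((615.35498046875, 33.382015228271484), 8.990032196044922) 243 273 103 133
86 314 [614.66  33.37  90.34] ((615.4047241210938, 33.360328674316406), 5.974955081939697) 248 269 115 131
```

View pics/sp1.png

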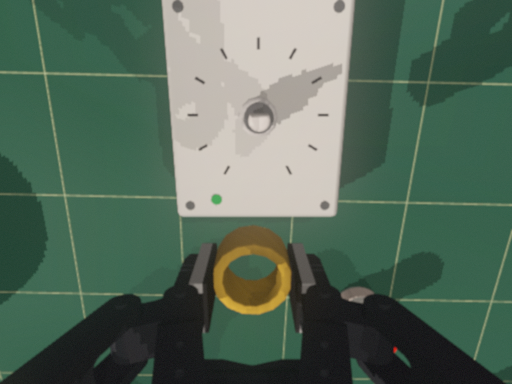

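The view shows the spigot at (258,117), with circle fits of 11.9, 9.0 and 6.0 mm radius at (615.4, 33.4). The collar held at (252,272) is offset (-0.4, 0.7) in the tool frame. I'll move over the spigot and stop just above its rim.

```bash
python3 -m crank '[[4,0.38,0,0,3],[6.36,0.38,0,0,3],[6.36,0.38,0,0,3],[6.36,0.38,0,0,3],[6.36,0.38,2,0,3],[6.36,0.38,4,0,3],[6.36,0.38,5.3,0,3],[6.36,0.38,5.3,0,3],[6.36,0.38,5.3,0,3]]'
python3 - <<'E'
from h import *
delta(615.84,34.08,73.5,1.3)
s=sense(); im,d=snapshot('wrist'); T=pose('wrist',s); P=cloud('wrist',d,T); save('sp2',im)
t=(P-s['tool_pos'])@R.from_euler('xyz',s['tcp_rot'],degrees=True).as_matrix()
hsv=cv2.cvtColor(im,cv2.COLOR_RGB2HSV)
m=(abs(hsv[...,0].astype(int)-22)<8)&(hsv[...,1]>110)&(t[...,2]<-15)&(t[...,2]>-24); print('collar',cv2.minEnclosingCircle(P[m][:,:2].astype(np.float32)))
k=(P[...,2]>85)&(P[...,2]<100)&(np.hypot(t[...,0],t[...,1])<10)&(hsv[...,1]<60); q=P[k]; print(len(q),cv2.minEnclosingCircle(q[:,:2].astype(np.float32)),q.mean(0))
E
```

```text
time: 8.15
tool_pos: [615.8, 32.9, 76.4]
tcp_rot: [-180.0, 0.0, 1.2]
ft_force: [-0.2, -0.7, -0.2]
finger_gap: 33.9
grip_force: 40.2
t 8.15 at [615.8  32.9  76.4] [-1.8e+02  2.0e-02  1.2e+00] rows [ 0.008 -0.114  0.29 ] turn -0.0017
collar ((615.5742797851562, 32.0284423828125), 18.153404235839844)
492 ((615.5086669921875, 33.218597412109375), 6.175673961639404) [615.99307882  33.23659401  89.66770858]
```

With the shaft visible through the collar, the collar is 1.2 mm off in y. I'll correct that and lower it.

```bash
python3 -m crank '[[0,-0.12,0,0,3],[0,-0.12,0,0,3],[0,-0.12,0.3,0,3],[0,-0.12,0.6,0,3],[0,-0.12,0.9,0,3],[0,-0.12,1.2,0,3],[0,-0.12,1.2,0,3]]'
```

```text
time: 8.9
tool_pos: [615.5, 34.0, 63.2]
tcp_rot: [-180.0, 0.1, 1.2]
ft_force: [0.4, -1.2, -0.3]
finger_gap: 33.7
grip_force: 40.2
```

```bash
python3 -m crank '[[0,0,0.4,0,3],[0,0,0.8,0,3],[0,0,1.1,0,3],[0,0,1.3,0,3],[0,0,1.3,0,3],[0,0,1.4,0,3],[0,0,1.4,0,3]]'
```

```text
time: 9.6
tool_pos: [616.1, 34.0, 50.1]
tcp_rot: [180.0, -0.0, 1.2]
ft_force: [0.7, -0.5, -0.9]
finger_gap: 33.6
grip_force: 40.2
```

```bash
python3 -m crank '[[0,0,0.1,0,3],[0,0,0.15,0,3],[0,0,0.15,0,3]]'; python3 -m crank '[[0,0,0,0,5],[0,0,0,0,6.5],[0,0,0,0,6.5],[0,0,0,0,6.5],[0,0,-4,0,6.5],[0,0,-8,0,6.5],[0,0,-8,0,6.5],[0,0,-8,0,6.5]]'
python3 - <<'E'
from h import *
s=sense(); im,d=snapshot('wrist'); T=pose('wrist',s); P=cloud('wrist',d,T); save('sp3',im)
hsv=cv2.cvtColor(im,cv2.COLOR_RGB2HSV)
br=(abs(hsv[...,0].astype(int)-22)<8)&(hsv[...,1]>110)&(P[...,2]>40)&(P[...,2]<120); q=P[br]; print(len(q),np.percentile(q[:,2],[5,25,50,75,95]))
q=P[br&(P[...,2]>66)]; print('collar',cv2.minEnclosingCircle(q[:,:2].astype(np.float32)) if len(q) else 0)
k=(P[...,2]>85)&(P[...,2]<100)&(np.hypot(P[...,0]-615.5,P[...,1]-33.3)<9); q=P[k]; print(len(q),cv2.minEnclosingCircle(q[:,:2].astype(np.float32)))
b=(abs(P[...,2]-47)<4)&(hsv[...,1]<60); c=max(cv2.findContours(b.astype(np.uint8),0,1)[0],key=cv2.contourArea)
pts=np.array([P[v,u,:2] for u,v in c[:,0]],np.float32); print('box',cv2.minAreaRect(pts))
delta(523,-274,125,-49)
E
```

```text
time: 9.9
tool_pos: [616.4, 34.0, 49.5]
tcp_rot: [180.0, -0.0, 1.2]
ft_force: [-2.2, -0.1, 5.2]
finger_gap: 34.0
grip_force: 40.8
time: 10.7
tool_pos: [617.3, 34.0, 130.4]
tcp_rot: [180.0, -0.2, 1.2]
ft_force: [0.2, -0.4, -0.1]
finger_gap: 64.9
grip_force: 0.0
942 [58.4812464  67.55431239 68.41396035 68.92448812 69.58983611]
collar ((616.0850219726562, 33.34364700317383), 17.594730377197266)
270 ((615.1028442382812, 33.325897216796875), 6.163456916809082)
box ((615.57861328125, 33.37355422973633), (149.36277770996094, 119.82621765136719), 1.2456670999526978)
t 10.75 at [616.1  34.  128.5] [ 1.80e+02 -2.00e-02  1.19e+00] rows [-9.949 30.602  0.35 ] turn 0.876
```

The collar is home: its top measures 68.4 and the camera reads about 1.4 low. Box centre is (615.6, 33.4), yaw 1.25°. On to the knob.

```bash
python3 -m crank '[[-9.95,30.6,0,0.876,6.5],[-9.95,30.6,0,0.876,6.5],[-9.95,30.6,0,0.876,6.5],[-9.95,30.6,0,0.876,6.5],[-9.95,30.6,0,0.876,6.5],[-9.95,30.6,0,0.876,6.5],[-9.95,30.6,0,0.876,6.5],[-9.95,30.6,0,0.876,6.5],[-9.95,30.6,0,0.876,6.5],[-9.95,30.6,0,0.876,6.5],[-9.95,30.6,0,0.876,6.5]]'
python3 - <<'E'
from h import *
s=sense(); im,d=snapshot('wrist'); T=pose('wrist',s); P=cloud('wrist',d,T); save('kn1',im); np.savez('kn1.npz',im=im,d=d,T=T)
m=(P[...,2]>33)&(P[...,2]<45)&(np.hypot(P[...,0]-523,P[...,1]+274)<45); q=P[m]; print(len(q),np.median(q[:,2]))
r=cv2.minAreaRect(q[:,:2].astype(np.float32)); print(r)
hsv=cv2.cvtColor(im,cv2.COLOR_RGB2HSV); w=m&(hsv[...,2]>150)&(hsv[...,1]<60); p=P[w][:,:2]
l=cv2.fitLine(p.astype(np.float32),2,0,.01,.01).ravel(); print('line',len(p),np.degrees(np.arctan2(l[1],l[0])),p.mean(0))
a=np.array([l[0],l[1]])*np.sign(l[0]); b=np.array([-a[1],a[0]]); e=q[:,:2]@a; f=q[:,:2]@b
print('along ext',e.min(),e.max(),'across',f.min(),f.max(),'line ext',(p@a).min(),(p@a).max())
o=a*(e.max()-36)+b*(f.min()+f.max())/2; print('origin',o)
yaw=np.degrees(np.arctan2(a[1],a[0])); delta(o[0],o[1],20,yaw)
E
```

```text
time: 11.85
tool_pos: [523.2, -272.5, 128.0]
tcp_rot: [180.0, 0.1, -48.9]
ft_force: [0.7, -0.5, 0.4]
finger_gap: 65.1
grip_force: 0.0
2298 37.812549384975384
((524.4981079101562, -276.775390625), (25.881662368774414, 59.145469665527344), 40.890804290771484)
line 403 -48.750713 [ 527.16733542 -280.13707347]
along ext 524.2996802556554 583.4856999195805 across 198.88043377721985 224.97761726761178 line ext 534.879723181071 580.2176679860889
origin [ 520.31571945 -271.89347539]
t 11.9 at [ 523.3 -272.7  128.3] [ 1.800e+02  3.000e-02 -4.889e+01] rows [-0.251  0.175 10.826] turn -0.0024
```

View pics/kn1.png

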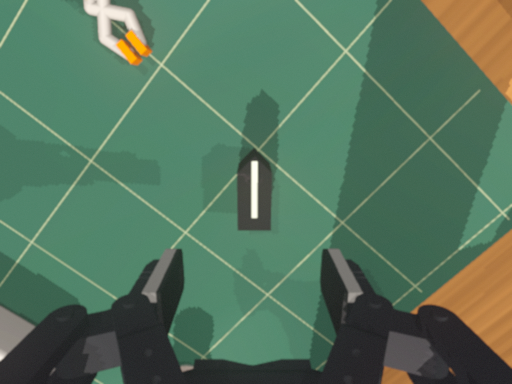

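The nose points up in the image (tool +x), with the bar from row 152 to 230 around column 254. Length and width match: 59.2 × 26 mm. I'll descend and grip.

```bash
python3 -m crank '[[-0.25,0.17,4,-0.002,6.5],[-0.25,0.17,8,-0.002,6.5],[-0.25,0.17,11,-0.002,6.5],[-0.25,0.17,12,-0.002,6.5],[-0.25,0.17,12,-0.002,6.5],[-0.25,0.17,12,-0.002,2],[-0.25,0.17,12,-0.002,2],[-0.25,0.17,12,-0.002,2],[-0.25,0.17,12,-0.002,2],[-0.25,0.17,12,-0.002,2],[-0.25,0.17,12,-0.002,2],[-0.25,0.17,12,-0.002,2],[-0.25,0.17,12,-0.002,2]]' 60
```

```text
time: 13.2
tool_pos: [521.8, -274.3, 11.1]
tcp_rot: [-179.9, -0.2, -48.9]
ft_force: [-0.2, -0.7, 7.1]
finger_gap: 25.2
grip_force: 60.5
```

```bash
python3 -m crank '[[0,0,-4,0,2],[0,0,-8,0,2],[0,0,-12,0,2],[0,0,-13,0,2],[0,0,-13,0,2]]'; python3 -c "
from h import *
delta(550,33.4,141,1.25)"
```

```text
time: 13.7
tool_pos: [521.7, -274.4, 141.9]
tcp_rot: [-179.9, -0.3, -48.9]
ft_force: [-0.1, 0.1, -1.3]
finger_gap: 25.0
grip_force: 59.4
t 13.7 at [ 521.7 -274.4  141.9] [-179.91   -0.32  -48.89] rows [-2.1329e+01 -2.2365e+01  6.0000e-03] turn -0.8751
```

```bash
python3 -m crank '[[-21.3,-22.4,0,-0.875,2],[-21.3,-22.4,0,-0.875,2],[-21.3,-22.4,0,-0.875,2],[-21.3,-22.4,0,-0.875,2],[-21.3,-22.4,0,-0.875,2],[-21.3,-22.4,0,-0.875,2],[-21.3,-22.4,0,-0.875,2],[-21.3,-22.4,0,-0.875,2],[-21.3,-22.4,0,-0.875,2],[-21.3,-22.4,0,-0.875,2],[-21.3,-22.4,0,-0.875,2],[-21.3,-22.4,0,-0.875,2]]'
cat > m.py <<'E'
from h import *
def meas(n):
    s=sense(); im,d=snapshot('wrist'); T=pose('wrist',s); P=cloud('wrist',d,T); save(n,im)
    t=(P-s['tool_pos'])@R.from_euler('xyz',s['tcp_rot'],degrees=True).as_matrix(); hsv=cv2.cvtColor(im,cv2.COLOR_RGB2HSV)
    print(s['tool_pos'],s['tcp_rot'])
    m=(abs(t[...,1])<12.2)&(t[...,0]>-28)&(t[...,0]<45)&(t[...,2]>-50)&(t[...,2]<-15)&(t[...,2]<0); 
    zt=np.percentile(t[m][:,2],20); m&=abs(t[...,2]-zt)<5
    p=t[m]; print('knob top ztool',np.median(p[:,2]),'x ext',np.percentile(p[:,0],[0,.5,99.5,100]),'y',p[:,1].min(),p[:,1].max())
    w=m&(hsv[...,2]>140)&(hsv[...,1]<60); q=t[w]; l=cv2.fitLine(q[:,:2].astype(np.float32),2,0,.01,.01).ravel(); l*=np.sign(l[0])
    print('line n',len(q),'yaw in tool',np.degrees(np.arctan2(l[1],l[0])),'mean',q.mean(0),'ext',q[:,0].min(),q[:,0].max())
    zs=np.polyfit(p[:,0],p[:,2],1)[0],np.polyfit(p[:,1],p[:,2],1)[0]; print('tilt',np.degrees(zs))
    k=(P[...,2]>84)&(P[...,2]<97)&(np.hypot(P[...,0]-615.5,P[...,1]-33.3)<9); q=P[k]
    if len(q): print('shaft',len(q),cv2.minEnclosingCircle(q[:,:2].astype(np.float32)),q.mean(0))
    q=P[(abs(P[...,2]-69)<3)&(np.hypot(P[...,0]-615.5,P[...,1]-33.3)<22)&(hsv[...,1]>110)]; print('collar',len(q),cv2.minEnclosingCircle(q[:,:2].astype(np.float32)),q[:,2].mean())
E
python3 -c "
from m import *
meas('kh1')"
```

```text
time: 14.9
tool_pos: [548.8, 33.3, 138.5]
tcp_rot: [180.0, 0.0, 1.1]
ft_force: [-0.2, -0.7, -0.6]
finger_gap: 25.2
grip_force: 59.5
[548.7757934   33.31146383 138.54348027] [1.79993774e+02 1.45689739e-03 1.12617551e+00]
knob top ztool -26.724744016783823 x ext [-26.09726042 -25.01025242  32.26156237  33.5852819 ] y -12.192936622273722 12.199438677569892
line n 973 yaw in tool -0.2833075 mean [  8.01927315   0.71867601 -27.23021873] ext -14.692929799743466 29.873083801902535
tilt [0.51450104 0.25511318]
shaft 282 ((615.2925415039062, 33.3297233581543), 5.98461389541626) [614.48195712  33.32168317  90.20684097]
collar 1030 ((615.8495483398438, 33.013893127441406), 17.371604919433594) 68.49966311282421
```

View pics/kh1.png

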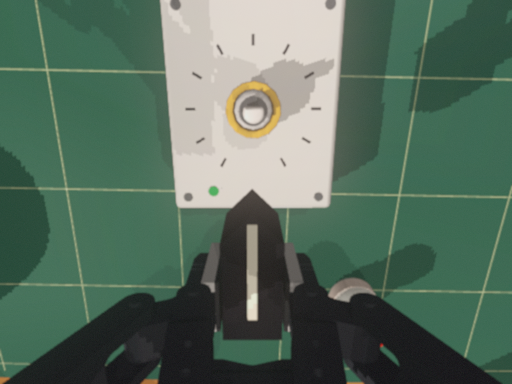

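The view shows the shaft at (253,110) and the held knob with its nose tip at (252,190), aligned. Knob origin in the tool frame is about (-2.6, +0.7). I'll move over the shaft and stop just above the tip.

```bash
python3 -m crank '[[4,0.06,0,0,2],[6.92,0.06,0,0,2],[6.92,0.06,0,0,2],[6.92,0.06,0,0,2],[6.92,0.06,2,0,2],[6.92,0.06,3.4,0,2],[6.92,0.06,3.4,0,2],[6.92,0.06,3.4,0,2],[6.92,0.06,3.4,0,2]]'
python3 -c "
from m import *
meas('kh2'); delta(617.95,34.1,88,1.25)"
```

```text
time: 15.85
tool_pos: [618.3, 35.4, 105.6]
tcp_rot: [180.0, -0.1, 1.2]
ft_force: [0.3, 0.5, -0.6]
finger_gap: 24.8
grip_force: 59.5
[618.29951534  35.43140717 105.59995273] [ 1.79998009e+02 -6.96648594e-02  1.24696933e+00]
knob top ztool -26.712661646618905 x ext [-26.22947543 -24.94025038  32.32466583  33.70405728] y -12.194942165029738 12.197184430381744
line n 975 yaw in tool -0.28696418 mean [  7.95505431   0.71990349 -27.19786199] ext -15.008740648195204 29.86079383251585
tilt [0.55443971 0.32879892]
collar 29 ((620.5293579101562, 17.394794464111328), 4.694375991821289) 68.3105123806855
t 15.9 at [618.5  35.4 105.8] [ 1.80e+02 -1.00e-01  1.25e+00] rows [-0.064  0.132  1.778] turn -0.0
```

```bash
python3 -m crank '[[-0.04,0.13,0,0,2],[-0.04,0.13,0.3,0,2],[-0.04,0.13,0.6,0,2],[-0.04,0.13,0.6,0,2],[-0.04,0.13,0.6,0,2]]'
python3 -c "
from h import *
delta(617.95,34.1,88,1.25);s=sense();print(s['ft_force'])
im,d=snapshot('wrist');save('kh3',im);T=pose('wrist',s);P=cloud('wrist',d,T);hsv=cv2.cvtColor(im,cv2.COLOR_RGB2HSV)
b=((abs(P[...,2]-47)<4)&(hsv[...,1]<60)).astype(np.uint8);q=P[b>0];print('box y ext',[np.percentile(q[:,1][abs(q[:,0]-X)<4],[0.5,99.5]) for X in (650,670,680)], 'x max',np.percentile(q[:,0],99.8))"
```

```text
time: 16.4
tool_pos: [617.4, 34.1, 98.3]
tcp_rot: [-180.0, 0.0, 1.2]
ft_force: [0.1, 0.1, -0.9]
finger_gap: 24.8
grip_force: 59.5
t 16.4 at [617.4  34.1  98.3] [-1.80e+02  4.00e-02  1.25e+00] rows [0.06  0.005 1.026] turn -0.0001
[ 0.06604004  0.12342441 -0.93400009]
box y ext [array([-24.38641864,  92.56634934]), array([-23.87811155,  92.92209656]), array([-23.70769902,  93.22615803])] x max 690.6599264072281
```

The box edges confirm the tool pose. Descend further, watching force.

```bash
python3 -m crank '[[0.04,0,0.2,0,2],[0.04,0,0.4,0,2],[0.04,0,0.6,0,2],[0.04,0,0.8,0,2],[0.04,0,0.8,0,2]]'
```

```text
time: 16.95
tool_pos: [617.7, 34.2, 90.1]
tcp_rot: [-180.0, 0.0, 1.3]
ft_force: [-0.6, 0.7, -0.3]
finger_gap: 24.9
grip_force: 59.5
```

The shaft is about 10 mm into the bore with no force. Continue to home, then press.

```bash
python3 -m crank '[[0,0,0.2,0,2],[0,0,0.4,0,2],[0,0,0.6,0,2],[0,0,0.7,0,2],[0,0,0.7,0,2],[0,0,0.7,0,2]]' 80; python3 -m crank '[[0,0,0.1,0,2],[0,0,0.2,0,2],[0,0,0.3,0,2],[0,0,0.3,0,2]]'
```

```text
time: 17.55
tool_pos: [618.0, 34.2, 83.9]
tcp_rot: [-180.0, -0.0, 1.2]
ft_force: [-1.2, -0.5, 3.1]
finger_gap: 24.5
grip_force: 83.6
time: 17.95
tool_pos: [618.1, 34.1, 80.8]
tcp_rot: [180.0, -0.0, 1.2]
ft_force: [-2.7, -0.7, 6.2]
finger_gap: 24.7
grip_force: 83.9
```

Contact at 83.9, and the spring is now compressing (6 N). Press to the hard stop with a modest extra push.

```bash
python3 -m crank '[[0,0,0.1,0,2],[0,0,0.2,0,2],[0,0,0.25,0,2],[0,0,0.25,0,2],[0,0,0.25,0,2]]'
python3 -c "
from m import *
meas('kf'); print(sense()['ft_force'])"
```

```text
time: 18.45
tool_pos: [618.2, 34.2, 79.1]
tcp_rot: [180.0, -0.0, 1.3]
ft_force: [-5.3, 0.1, 9.6]
finger_gap: 24.3
grip_force: 84.8
[618.18599615  34.1513355   79.08936111] [ 1.79997114e+02 -2.85550238e-02  1.25116643e+00]
knob top ztool -26.635215659545622 x ext [-25.92921891 -25.1013437   32.37722121  33.93137181] y -12.177169710119353 12.198961606130883
line n 979 yaw in tool -0.32570523 mean [  7.87772885   0.72219647 -27.13128901] ext -15.764098197109963 29.914299986956017
tilt [0.65393523 0.2082915 ]
collar 0 ((0.0, 0.0), 0.0) nan
[-4.47037607 -0.40602004  9.86393387]m.py:14: RuntimeWarning: Mean of empty slice.
  q=P[(abs(P[...,2]-69)<3)&(np.hypot(P[...,0]-615.5,P[...,1]-33.3)<22)&(hsv[...,1]>110)]; print('collar',len(q),cv2.minEnclosingCircle(q[:,:2].astype(np.float32)),q[:,2].mean())
  ret = ret.dtype.type(ret / rcount)
```

```bash
python3 -m crank '[[-0.04,0,0.06,0,2],[-0.04,0,0.1,0,2],[-0.04,0,0.1,0,2],[-0.04,0,0.1,0,2]]'
python3 -c "
from m import *
import warnings;warnings.simplefilter('ignore')
meas('kf2'); print(sense()['ft_force'])"
```

```text
time: 18.9
tool_pos: [618.2, 34.2, 79.0]
tcp_rot: [180.0, -0.1, 1.3]
ft_force: [-6.2, -0.5, 14.7]
finger_gap: 24.6
grip_force: 85.3
[618.21917268  34.16704669  79.00556279] [ 1.79993932e+02 -8.58831057e-02  1.25407249e+00]
knob top ztool -26.64667790432344 x ext [-26.01144935 -25.0952623   32.24080543  33.5071608 ] y -12.186999902261965 12.199630442626423
line n 979 yaw in tool -0.21495338 mean [  7.84965612   0.70677708 -27.08898063] ext -19.35194276559486 29.764601385709415
tilt [0.6752864  0.23743345]
collar 0 ((0.0, 0.0), 0.0) nan
[-6.69975066 -0.19247185 15.52505031]
```

The force rose to 15 N with z unchanged, so the spindle is at its hard stop. Travel was 5 mm and the knob hasn't slipped.

```bash
python3 -c "
from bench import hand_in; print(hand_in())"
```

```text
the job is handed in; nothing more can be done
None
```

The collar is down on the box, the knob is on the D-shaft, and I handed the job in at about 19 s while holding the spindle pressed to its hard stop with about 15 N; the hand-in returned no verdict, and no move went near the clamp, folder or jar.

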